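# Release the lid stay of the blue drawer

### The job

Two small parts drawers stand with their lids propped up, each held by a locked metal stay behind the lid hinge. Lift the red-finned stay of the blue drawer so that its lid lets go and sinks fully shut by itself, then let go of the stay. Leave the green drawer locked open.

Things in the scene. Friction and masses are not known exactly. Their poses are not given: they have to be found in the camera images.
- blue_drawer: Blue fixed parts drawer, box 120 (its x) x 140 (y) x 70 mm high; origin: centre of underside, z up. Lid hinge along y at x 68, z 74 mm, on the side roughly facing the robot. The stay lies there on a 50 mm wide dark foot reaching 140 mm out in +x. The open lid (132 long, 144 wide) leans from the hinge over the box, away from the stay, top edge 0.2 m up. The green one is alike.
- blue_fin (a point): Grip point on the upright red fin of the blue drawer's stay, 12 mm below its top; with the stay down at (123, 0, 75) mm in the drawer's frame. Fin: 12 mm thick (along drawer y: pinch across this), 24 mm long (drawer x), foot 57 and top 87 mm above the worktop, nothing beside it. Lid hinge 55 mm off in drawer -x. Axes equal the drawer's while the stay is down.
- blue_stay (a joint): Angle of the blue stay, a light bar about the drawer's y axis, pivot at (193, 0, 51) mm in the drawer's frame: 0 = down, its nose blocks a pin on the lid's tail; 0.9 = stop. Lifted, the fin rises and swings outward (+x). The lid is let go above 0.15; lift to 0.4 to 0.5 (fin 25 to 33 mm up) to clear it all the way down. Let go, it sinks onto the shut lid's tail, harmless.
- blue_lid (a joint): Angle of the blue drawer's lid: 0 = shut, about 1.2 rad = propped open. Locked while the stay is down; once the stay is held up it sinks shut by itself, damped, in about 1 to 4 s.
- green_lid (a joint): Angle of the lid of the green drawer, which is the same in all but colour: 0 = shut, about 1.2 rad = propped open.
- green_stay (a joint): Angle of the green drawer's stay: 0 = down and locked.

How it is judged (in metres and radians):
On the way:
1. the blue drawer's stay is lifted out of its lock (value of joint blue_stay above 0.2 rad), for 0.1 s.
At the end, for the whole second after the job is handed in: The blue drawer's lid is shut (within 0.1 rad); the green drawer's lid is still up (above 1.05 rad) and its stay down (below 0.1 rad) (value of joint each of blue_lid, green_stay below 0.1 rad and value of joint green_lid above 1.05 rad); the robot touches nothing.
It also fails if it takes over 32 s, if anything falls off the work surface, if the arm or the gripper's body presses on something with over 40 N, if the wrist force passes 120 N, or if a joint passes its speed limit or range.

### The arm

A 6-joint arm with a two-finger parallel gripper is mounted at the origin on a cart in front of the work surface, level with it; the furniture and walls round the work are solid. World frame = base frame: x ahead of the robot, y to its left, z up, the work surface at z = 0. Lengths are in m, angles in degrees, forces in N, time in s.
With the tool pointing down it reaches from about 0.3 to 0.75 m from the base axis. Payload 8.5 kg.
Tool frame: the origin (TCP) lies at the very end of the fingers, on their centre line; the grasp point (between the pads) lies 19 mm behind it (env.tcp_to_grasp is the distance from the TCP to the grasp point, in m); z points along the fingers, y is the line along which they close (so a half turn about z gives the same grasp; the last joint's range is limited). The gripper opens to 85 mm and grips with 20 to 120 N. Pads are 22 mm wide; open, the fingers measure 114 mm over their backs; the gripper's body (76 mm by 85 mm) begins 54 mm behind the grasp point. The pads swing forward as they close: fully open they stand 13 mm farther back than shut.
Start: joints at [53.669, 21.807, 74.336, -0, 83.858, -12.336], TCP at [0.224, 0.502, 0.231] pointing down, gripper open.
Joint ranges: [-178.18, 178.18], [-50.72, 133.34], [12.68, 142.11], [-81.47, 261.47], [9.98, 163.14], [-165.26, 165.26]. Speed limits (degrees/s): [136.94, 136.94, 180, 180, 180, 180].

### API

Orientations are given as a 3x3 rotation matrix whose columns are the frame's x, y, z axes.
In Python, from rig import status, get_image, env gives the robot as it stands.
- The arm moves only by the shell command python3 -m handwheel 'ROWS' [FORCE]. ROWS is text: rows parted by semicolons, each of 7 numbers parted by spaces: the shift along the world's x, y, z in cm, then the turn, a rotation vector about the world's x, y, z in degrees, then the opening, from 0 (shut) to 1 (fully open). In form: dx dy dz wx wy wz gripper; .... A call has 1 to 8 rows; each row is the pose to reach, as a shift and turn from the pose commanded when the call began; what a row does not reach only later rows make up. A row lasts 1/12 s, in which the tool goes at most 41.7 mm and 7.16 degrees, less where a joint would pass 70% of its speed; a pose out of reach is approached as far as the arm can. A call with a gripper value outside its range is refused whole. The fingers move at their own pace and stop on an object; FORCE is the grip in N (left out, the last holds). Time passes only in rows, so rows that repeat a pose let the fingers close. It gives the time, the measured TCP pose, the force, the opening and the grip force at its end, in the units of the state.
- status.observe(): the state, without advancing time (a new reading comes with each control period).
- get_image(name): name is "scene" or "top" or "wrist"; returns a dict with "color" (400x640x3 uint8, red, green, blue), "vertical_fov" (degrees; the focal length in pixels is half the picture's height over the tangent of half this angle, whatever the lens; pixels are square), "cx", "cy" (the principal point, pixels), "k1" (the pictures are not rectified: a ray, as slopes to the right and down, at radius r is drawn at 1 + k1 r^2 times it, then the intrinsics apply), "xyz" and "orientation" of the camera in the world. Camera axes: x right, y down, z forward; pixel columns grow to the right and rows downward; lengths in m; the calibration is good to about 2 mm. A picture is of the moment at which its call begins. There is no depth.
- env.close_job(): hands the job in; it is judged then, once.
The state is a dict: "time_s": time; "q": joint angles; "qvel": joint speeds; "joint_efforts": joint torques, N m; "position": TCP position; "tool_rot": TCP orientation; "ft_force": force on the tool from outside, world axes, zero at the start; "wrist_torque": the same for the moment, N m; "grip_width": finger opening in m; "gripper_force": force on a finger pad.
Only numpy, scipy, OpenCV 4.12 (cv2) and the standard library are available. Lean on these libraries where they do the work, as an engineer would, in place of code of your own. Each camera call takes 0.05 s, during which the arm holds its last target. There are 200 camera calls.

## Working session

There is one attempt and no reset: what is moved stays moved. The work goes in short steps, Python scripts to look and compute and a shell command to move; the robot and the scene stay as the last step left them, time stands still between calls to the robot, and variables do not carry over. Pictures are saved under pics/ and viewed, at most 10 in all, crops included, and the job is handed in when it is done.

```bash
ls; mkdir -p pics
python3 - <<'E'
from rig import status,get_image,env
import cv2,json
for n in("scene","top"):
    d=get_image(n); cv2.imwrite(f"pics/{n}1.png",d["color"][:,:,::-1])
    print(n,{k:(v.tolist() if hasattr(v,'tolist') else v) for k,v in d.items() if k!="color"})
s=status.observe();print(s["time_s"],s["position"],s["tool_rot"],s["grip_width"],env.tcp_to_grasp)
E
```

```text
pics
scene {'vertical_fov': 55.17832720052775, 'cx': 322.2558372844238, 'cy': 202.50180968017008, 'k1': 0.020114914517454452, 'xyz': [-0.06917283090983396, -0.42300662080022144, 0.5389279892394963], 'orientation': [[0.5832279600711073, -0.42580663703949967, 0.6917614143940136], [-0.8120771491167873, -0.3259616618380381, 0.48402448170948476], [0.01938686342980187, -0.8440602483619851, -0.5358977949772307]]}
top {'vertical_fov': 56.11091830628522, 'cx': 325.34349009438046, 'cy': 200.3184544086064, 'k1': -0.0341317847226601, 'xyz': [0.38946639654286924, -0.019132743355347554, 0.9053531221060708], 'orientation': [[0.010535482174310504, -0.9879864441709106, 0.1541810291503955], [-0.9998939546376316, -0.011959274625798764, -0.00830994762572896], [0.010054008875688346, -0.15407712966220863, -0.9880076695150611]]}
0.1 [0.22350883 0.50224853 0.23077667] [[-9.13570988e-01  4.06678549e-01 -7.79816514e-04]
 [ 4.06679197e-01  9.13570428e-01 -1.05018533e-03]
 [ 2.85329461e-04 -1.27655400e-03 -9.99999144e-01]] 0.08541162593260998 0.0187
```

View pics/scene1.png

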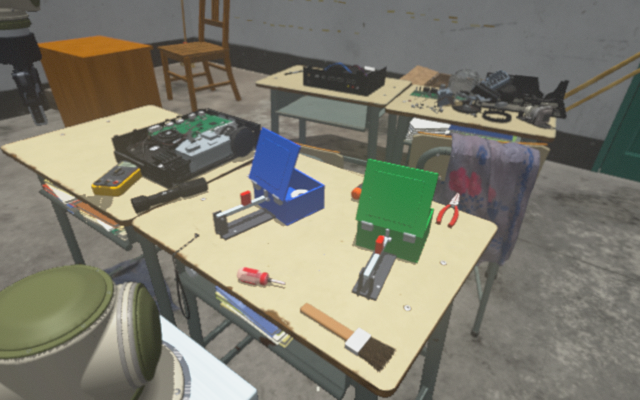

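View pics/top1.png

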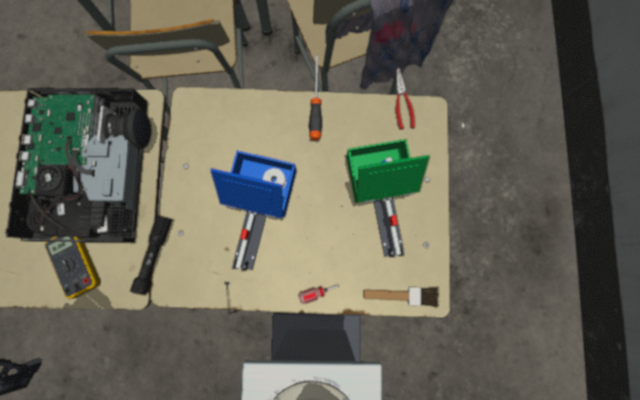

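The scene view shows the blue drawer's red fin at about (246,198), and the top view shows it at about (246,234). The blue foot runs from roughly (262,212) to (243,268) in the top view. Next I'll enlarge these areas and triangulate.

```bash
cat > h.py <<'E'
import numpy as np,cv2
def cam(d):
    f=200/np.tan(np.radians(d["vertical_fov"])/2);K=np.array([[f,0,d["cx"]],[0,f,d["cy"]],[0,0,1]])
    return K,np.array([d["k1"],0,0,0.]),np.array(d["orientation"]),np.array(d["xyz"])
def ray(d,uv):
    K,D,R,c=cam(d);p=cv2.undistortPoints(np.array([[uv]],float),K,D)[0,0]
    r=R@np.array([*p,1]);return c,r/np.linalg.norm(r)
def atz(d,uv,z):
    c,r=ray(d,uv);return c+r*(z-c[2])/r[2]
def tri(a,b):
    (c1,r1),(c2,r2)=a,b
    t=np.linalg.lstsq(np.c_[r1,-r2],c2-c1,rcond=None)[0]
    p,q=c1+t[0]*r1,c2+t[1]*r2;return (p+q)/2,np.linalg.norm(p-q)
def proj(d,P):
    K,D,R,c=cam(d);rv=cv2.Rodrigues(R.T)[0];return cv2.projectPoints(np.array(P,float).reshape(-1,3),rv,-R.T@c,K,D)[0][:,0]
E
python3 - <<'E'
from h import *;from rig import get_image
D={n:get_image(n) for n in("scene","top")}
C={}
for n,(x,y) in dict(scene=(246,198),top=(246,234)).items():
    im=D[n]["color"].astype(int);m=(im[...,0]>140)&(im[...,1]<90)&(im[...,2]<90)
    z=np.zeros_like(m);z[y-18:y+18,x-18:x+18]=1;v,u=np.nonzero(m&z);C[n]=(u.mean(),v.mean());print(n,C[n],len(u),u.min(),u.max(),v.min(),v.max())
print(tri(ray(D["scene"],C["scene"]),ray(D["top"],C["top"])),atz(D["top"],C["top"],.08))
a=cv2.resize(D["top"]["color"][145:285,200:310],None,fx=4,fy=4,interpolation=2)
b=cv2.resize(D["scene"]["color"][125:245,205:330],None,fx=4,fy=4,interpolation=2)
cv2.imwrite("pics/t2.png",a[...,::-1]);cv2.imwrite("pics/s2.png",b[...,::-1])
E
```

```text
scene (np.float64(244.84615384615384), np.float64(193.6153846153846)) 26 241 249 192 196
top (np.float64(243.3), np.float64(233.56)) 50 240 246 229 238
(array([0.44239622, 0.15229935, 0.08279217]), np.float64(0.0009624127884598826)) [0.44224051 0.1532323  0.08      ]
```

View pics/t2.png

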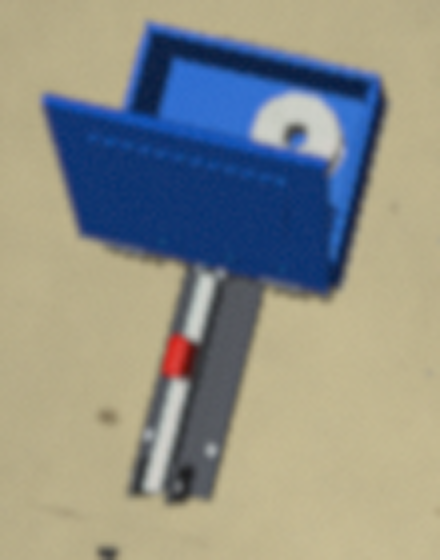

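View pics/s2.png

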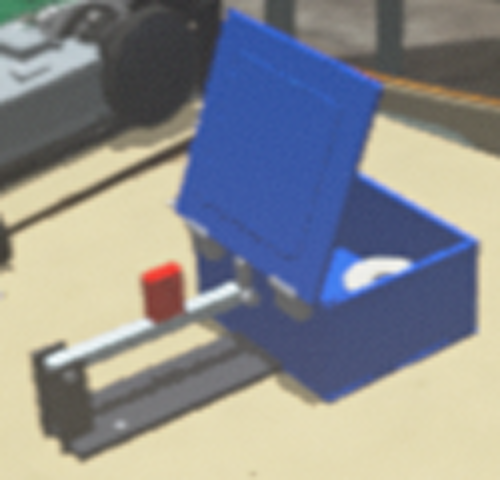

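The enlarged views show the fin's top at about crop (180,355) in the top view, and the box's far rim corners at (150,25) and (382,80). The right edge of the foot runs from (262,285) to (210,500). I'll get the yaw from these edges.

Run:
```python
from h import *;from rig import get_image
from scipy.optimize import least_squares
D={n:get_image(n) for n in("scene","top")}
T=lambda x,y:(200+x/4-.4,145+y/4-.4); S=lambda x,y:(205+x/4-.4,125+y/4-.4)
d=D["top"]
a,b=[atz(d,T(*p),.07)[:2] for p in((150,25),(382,80))];v=b-a;print("far rim",a,b,np.linalg.norm(v),"yaw x:",np.degrees(np.arctan2(v[1],v[0]))-90)
a,b=[atz(d,T(*p),.005)[:2] for p in((262,285),(210,500))];v=b-a;print("foot edge yaw",a,b,np.degrees(np.arctan2(v[1],v[0])))
# pose fit: (image, drawer pt, pixel)
O=[("top",(-60,-70,70),T(382,80)),("top",(-60,70,70),T(150,25)),("top",(123,0,87),T(179,356)),
("scene",(-60,-70,70),S(478,243)),("scene",(60,-70,0),S(333,402)),("scene",(-60,-70,0),S(477,333)),("scene",(123,0,87),S(162,272))]
def P(p,q):
    c,s=np.cos(p[2]),np.sin(p[2]);x,y,z=np.array(q)/1e3;return [p[0]+c*x-s*y,p[1]+s*x+c*y,z]
f=lambda p:np.concatenate([proj(D[n],P(p,q))[0]-u for n,q,u in O])
r=least_squares(f,[.56,.12,np.radians(165)],loss="soft_l1")
print(r.x[:2],np.degrees(r.x[2]),f(r.x).reshape(-1,2).round(1).tolist())
p=r.x;print("fin grip",P(p,(123,0,75)),"pivot",P(p,(193,0,51)))
```

```text
far rim [0.6325421  0.17805955] [0.60163424 0.04385656] 0.13771615173678747 yaw x: -192.96945748610327
foot edge yaw [0.49031171 0.1181458 ] [0.36229758 0.14451157] 168.36210841787542
[0.5152525 0.0508636] 126.80601275699154 [[-0.3, -2.4], [93.9, 60.4], [0.1, 0.1], [0.4, -0.9], [-10.8, -17.3], [0.0, 0.3], [0.0, -0.0]]
fin grip [np.float64(0.4415622666679236), np.float64(0.14934582514495603), np.float64(0.075)] pivot [np.float64(0.39962473285533917), np.float64(0.2053926203942684), np.float64(0.051)]
```

I had the corners' y signs flipped: with a yaw of about 167°, drawer +y points to the world's right. I'll refit.

Run:
```python
from h import *;from rig import get_image,status
from scipy.optimize import least_squares
from scipy.spatial.transform import Rotation as Ro
D={n:get_image(n) for n in("scene","top")}
T=lambda x,y:(200+x/4-.4,145+y/4-.4); S=lambda x,y:(205+x/4-.4,125+y/4-.4)
O=[("top",(-60,70,70),T(382,80)),("top",(-60,-70,70),T(150,25)),("top",(123,0,87),T(179,356)),
("scene",(-60,70,70),S(478,243)),("scene",(60,70,0),S(333,402)),("scene",(-60,70,0),S(477,333)),("scene",(123,0,87),S(162,272))]
def P(p,q):
    c,s=np.cos(p[2]),np.sin(p[2]);x,y,z=np.array(q)/1e3;return [p[0]+c*x-s*y,p[1]+s*x+c*y,z]
f=lambda p:np.concatenate([proj(D[n],P(p,q))[0]-u for n,q,u in O])
r=least_squares(f,[.56,.12,np.radians(167)],loss="soft_l1");p=r.x
print(p[:2],np.degrees(p[2]),f(p).reshape(-1,2).round(1).tolist())
s=status.observe();R=s["tool_rot"]
print("fin grip",P(p,(123,0,75)),"pivot",P(p,(193,0,51)),"TCP",s["position"],"tool y yaw",np.degrees(np.arctan2(R[1,1],R[0,1])))
```

```text
[0.56097596 0.12386166] 168.03047817351654 [[0.4, -1.5], [-0.8, -0.7], [0.0, 0.5], [0.5, -0.4], [-1.0, 1.7], [0.1, 0.8], [-0.3, 0.1]]
fin grip [np.float64(0.4406502179516029), np.float64(0.14937079429869726), np.float64(0.075)] pivot [np.float64(0.37217215376464574), np.float64(0.16388818818351628), np.float64(0.051)] TCP [0.22364367 0.50242294 0.231244  ] tool y yaw 66.00338516522058
```

The fit is consistent: residuals are at most 1.7 px, and the triangulated fin agrees with it. The fin grip is at (0.441, 0.150, 0.075) and the yaw is 168°, so the tool needs +12° about z. Moving above the fin.

```bash
python3 -m handwheel '2.7 -4.4 0 0 0 2 1;5.4 -8.8 0 0 0 4 1;8.1 -13.2 0 0 0 6 1;10.8 -17.6 0 0 0 8 1;13 -21 0 0 0 10 1;15.2 -24.7 0 0 0 12 1;17.4 -28.2 0 0 0 12 1;19.5 -31.7 -1 0 0 12 1'; python3 -m handwheel '0.3 -0.5 -1 0 0 0 1;0.3 -0.5 -1 0 0 0 1;0.3 -0.5 -1 0 0 0 1;0.3 -0.5 -1 0 0 0 1'
```

```text
time_s: 1.07
position: [0.3993, 0.2171, 0.227]
tool_rot: [[-0.978, 0.208, 0.002], [0.208, 0.978, 0.001], [-0.002, 0.001, -1.0]]
ft_force: [1.7, 0.7, 1.1]
grip_width: 0.0851
gripper_force: 0.0
time_s: 1.4
position: [0.4008, 0.2147, 0.2166]
tool_rot: [[-0.978, 0.207, 0.0], [0.207, 0.978, 0.0], [-0.0, 0.0, -1.0]]
ft_force: [0.1, 0.4, -0.3]
grip_width: 0.0857
gripper_force: 0.0
```

```bash
python3 -m handwheel '2 -3.2 -1 0 0 0 1;4 -6.5 -3 0 0 0 1;4 -6.5 -5 0 0 0 1;4 -6.5 -7 0 0 0 1;4 -6.5 -9 0 0 0 1;4 -6.5 -10 0 0 0 1;4 -6.5 -10 0 0 0 1;4 -6.5 -10 0 0 0 1'
python3 - <<'E'
from rig import get_image;import cv2,numpy as np
a=get_image("wrist")["color"];b=get_image("scene")["color"]
b=cv2.resize(b[100:260,180:340],(400,400),interpolation=2)
a=cv2.resize(a,(400,250));a=np.vstack([a,np.zeros((150,400,3),np.uint8)])
cv2.imwrite("pics/w3.png",np.hstack([a,b])[...,::-1])
E
```

```text
time_s: 2.07
position: [0.4411, 0.15, 0.1166]
tool_rot: [[-0.979, 0.206, 0.0], [0.206, 0.979, 0.0], [-0.0, 0.0, -1.0]]
ft_force: [0.2, -0.0, -0.0]
grip_width: 0.0855
gripper_force: 0.0
```

View pics/w3.png

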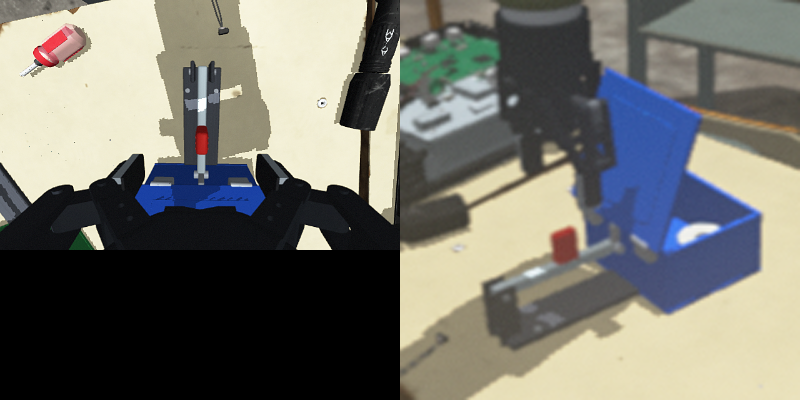

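The wrist view shows the fin (about 202,138) centred between the fingers and aligned with them, and the lid is clear of the gripper. Descending and closing at 40 N.

```bash
python3 -m handwheel '0 0 -1.5 0 0 0 1;0 0 -3 0 0 0 1;0 0 -4.5 0 0 0 1;0 0 -5.8 0 0 0 1;0 0 -5.8 0 0 0 1;0 0 -5.8 0 0 0 1' ; python3 -m handwheel '0 0 0 0 0 0 0;0 0 0 0 0 0 0;0 0 0 0 0 0 0;0 0 0 0 0 0 0;0 0 0 0 0 0 0;0 0 0 0 0 0 0;0 0 0 0 0 0 0;0 0 0 0 0 0 0' 40
```

```text
time_s: 2.67
position: [0.4415, 0.1492, 0.0588]
tool_rot: [[-0.978, 0.207, 0.0], [0.207, 0.978, 0.0], [-0.0, 0.0, -1.0]]
ft_force: [0.5, 0.2, -0.0]
grip_width: 0.0855
gripper_force: 0.0
time_s: 3.33
position: [0.4419, 0.1509, 0.0586]
tool_rot: [[-0.978, 0.209, 0.002], [0.209, 0.978, 0.004], [-0.001, 0.005, -1.0]]
ft_force: [1.3, 16.8, 0.3]
grip_width: 0.0115
gripper_force: 39.9
```

```bash
python3 -m handwheel '0 0.1 0 0 0 0 0;-0.05 0.11 0.4 -0.67 -3.15 0 0;-0.13 0.13 0.78 -1.34 -6.3 0 0;-0.13 0.13 0.78 -1.34 -6.3 0 0'; python3 -m handwheel '-0.1 0.02 0.38 -0.67 -3.15 0 0;-0.21 0.04 0.76 -1.34 -6.3 0 0;-0.36 0.07 1.13 -2 -9.45 0 0;-0.5 0.1 1.5 -2.67 -12.6 0 0;-0.69 0.15 1.85 -3.33 -15.75 0 0;-0.87 0.18 2.19 -4 -18.9 0 0;-0.87 0.18 2.19 -4 -18.9 0 0'
```

```text
time_s: 3.67
position: [0.4407, 0.1515, 0.0671]
tool_rot: [[-0.971, 0.208, 0.117], [0.207, 0.978, -0.022], [-0.119, 0.003, -0.993]]
ft_force: [5.4, 9.3, -2.5]
grip_width: 0.0108
gripper_force: 39.2
time_s: 4.25
position: [0.4318, 0.1535, 0.0891]
tool_rot: [[-0.878, 0.206, 0.432], [0.187, 0.979, -0.087], [-0.44, 0.004, -0.898]]
ft_force: [4.2, 9.5, -2.2]
grip_width: 0.0116
gripper_force: 40.1
```

The stay is lifted to about 0.45 rad with small forces. I'll hold it there while the lid sinks.

```bash
for i in 1 2 3 4 5 6; do python3 -m handwheel '0 0 0 0 0 0 0;0 0 0 0 0 0 0;0 0 0 0 0 0 0;0 0 0 0 0 0 0;0 0 0 0 0 0 0;0 0 0 0 0 0 0;0 0 0 0 0 0 0;0 0 0 0 0 0 0' | grep -E "time|ft_f"; done
python3 - <<'E'
from rig import get_image;import cv2,numpy as np
a=get_image("top")["color"];b=get_image("scene")["color"]
r=lambda x:cv2.resize(x,(400,400),interpolation=2)
cv2.imwrite("pics/c4.png",np.hstack([r(a[130:290,180:340]),r(b[100:260,180:340])])[...,::-1])
E
```

```text
time_s: 4.92
ft_force: [1.1, 14.0, 1.0]
time_s: 5.58
ft_force: [1.6, 13.5, 1.3]
time_s: 6.25
ft_force: [0.8, 13.9, 0.2]
time_s: 6.92
ft_force: [1.0, 12.5, 0.0]
time_s: 7.58
ft_force: [1.3, 13.2, 0.5]
time_s: 8.25
ft_force: [-0.2, 13.2, 0.7]
```

View pics/c4.png

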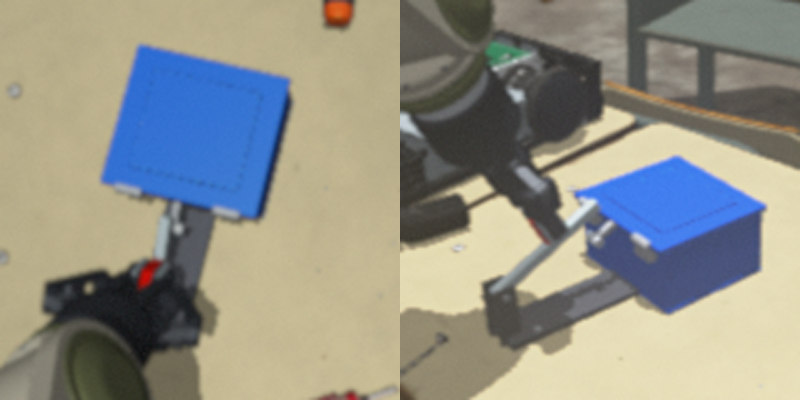

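The lid lies flat and shut in both views. I'll open the fingers and back out along the tool axis.

```bash
python3 -m handwheel '0 0 0 0 0 0 1;0 0 0 0 0 0 1;0 0 0 0 0 0 1;0 0 0 0 0 0 1;0 0 0 0 0 0 1;0 0 0 0 0 0 1;0 0 0 0 0 0 1;0 0 0 0 0 0 1'; python3 -m handwheel '-0.6 0.1 1.3 0 0 0 1;-1.3 0.25 2.7 0 0 0 1;-2.2 0.4 4.5 0 0 0 1;-3 0.6 6.3 0 0 0 1;-3.9 0.8 8.1 0 0 0 1;-4.8 1 10 0 0 0 1;-4.8 1 10 0 0 0 1;-4.8 1 10 0 0 0 1'; python3 -m handwheel '0 0 0 0 0 0 1;0 0 0 0 0 0 1;0 0 0 0 0 0 1;0 0 0 0 0 0 1;0 0 0 0 0 0 1;0 0 0 0 0 0 1'
python3 - <<'E'
from rig import get_image;import cv2,numpy as np
a=get_image("top")["color"];b=get_image("scene")["color"]
r=lambda x:cv2.resize(x,(400,267),interpolation=2)
cv2.imwrite("pics/e5.png",np.hstack([r(a[120:290,190:445]),r(b[90:310,180:510])])[...,::-1])
E
```

```text
time_s: 9.02
position: [0.4313, 0.152, 0.0879]
tool_rot: [[-0.881, 0.208, 0.425], [0.187, 0.978, -0.09], [-0.435, 0.0, -0.901]]
ft_force: [-0.1, 0.5, -0.1]
grip_width: 0.0855
gripper_force: 0.0
time_s: 9.68
position: [0.3833, 0.1622, 0.1885]
tool_rot: [[-0.88, 0.207, 0.427], [0.187, 0.978, -0.089], [-0.436, 0.001, -0.9]]
ft_force: [0.4, 0.0, -0.8]
grip_width: 0.0855
gripper_force: 0.0
time_s: 10.18
position: [0.3833, 0.1619, 0.1876]
tool_rot: [[-0.881, 0.208, 0.425], [0.187, 0.978, -0.09], [-0.434, -0.0, -0.901]]
ft_force: [-0.2, 0.6, -0.2]
grip_width: 0.0855
gripper_force: 0.0
```

View pics/e5.png

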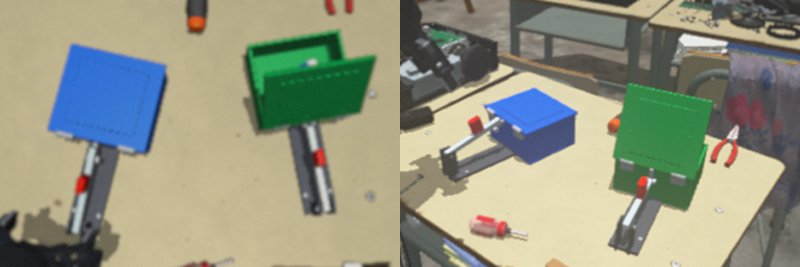

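The blue lid is shut with its stay resting on the tail. The green drawer is still open and locked, and the gripper is clear of everything.

```bash
python3 -c "
from rig import env;print(env.close_job())"
```

```text
the job is handed in; nothing more can be done
None
```

I lifted the blue drawer's stay until its lid sank fully shut, then let go of it and backed the gripper clear; the green drawer is still locked open, and the job was handed in at about 10 s (no verdict was shown).

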